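# Fetch the drill vice from behind the varnish bottles

## Task

Clear the three varnish bottles out of the tray and stand them on the black rubber mat, then fetch the vice from behind them and set it down flat and square inside the yellow frame on the green machine table, its length along the slots (handle either way). Only then put each bottle back upright in the middle of the spot of its own colour in the tray, and let go of everything. Leave the brass tin in the tray where it is, and do not tip over any bottle.

Things in the scene. Friction and masses are not known exactly. Their poses are not given: they have to be found in the camera images.
- red_bottle: varnish bottle, amber glass, red label and red cap; loose, about 0.15 kg; body 40 mm diameter, straight up to 92 mm, then a 33 mm cap, 115 mm tall in all. Origin: centre of the underside, z up. Starts upright on the spot of its own colour in the wooden tray, in front of the vice; the bottles stand in a row, 75 mm apart centre to centre, colours in any order
- blue_bottle: varnish bottle, amber glass, blue label and blue cap; loose, about 0.15 kg; body 40 mm diameter, straight up to 92 mm, then a 33 mm cap, 115 mm tall in all. Origin: centre of the underside, z up. Starts upright on the spot of its own colour in the wooden tray, in front of the vice; the bottles stand in a row, 75 mm apart centre to centre, colours in any order
- yellow_bottle: varnish bottle, amber glass, yellow label and yellow cap; loose, about 0.15 kg; body 40 mm diameter, straight up to 92 mm, then a 33 mm cap, 115 mm tall in all. Origin: centre of the underside, z up. Starts upright on the spot of its own colour in the wooden tray, in front of the vice; the bottles stand in a row, 75 mm apart centre to centre, colours in any order
- red_spot: red painted spot, 58 mm diameter, flush in the tray floor (12 mm above the bench): home of the red bottle. Origin: its centre; x points to the back of the tray, y along the row of spots. The tray is fixed, 290 mm along y by 210 mm along x, rim 22 mm above the bench; the row lies 25 mm in front of the tray's middle
- blue_spot: blue painted spot, 58 mm diameter, flush in the tray floor (12 mm above the bench): home of the blue bottle. Origin: its centre; x points to the back of the tray, y along the row of spots. The tray is fixed, 290 mm along y by 210 mm along x, rim 22 mm above the bench; the row lies 25 mm in front of the tray's middle
- yellow_spot: yellow painted spot, 58 mm diameter, flush in the tray floor (12 mm above the bench): home of the yellow bottle. Origin: its centre; x points to the back of the tray, y along the row of spots. The tray is fixed, 290 mm along y by 210 mm along x, rim 22 mm above the bench; the row lies 25 mm in front of the tray's middle
- vice: grey drill vice with black handle, one rigid loose piece, 0.65 kg, behind the bottles in the tray, length (y) along the row. Origin: centre of its underside, within 10 mm of the centre of mass seen from above. Base 52 (x) by 112 (y) by 14 mm high; jaws on it: flat sides 44 mm apart in x (grip here), y -40 to 38 with an 8 mm slit at y = 0, top at 48 mm; handle 18 mm thick, to y = 110
- mat: black rubber mat fixed on the bench to one side of the tray (left or right), 230 mm (x) by 150 mm (y) by 5 mm thick: the side area. Origin: centre of the underside; its top is 5 mm above it
- machine_table: green slotted machine table, fixed, on the other side of the tray: 240 mm (x, along its two slots) by 140 mm (y), top 30 mm above the bench. A thin yellow frame, flat paint, is marked on its middle, inside 130 mm (x) by 70 mm (y). Origin: centre of the underside, directly below the frame's centre
- rosin_tin: small round brass tin, loose, 30 mm diameter, 22 mm high, in the back corner of the tray at the end of the vice away from its handle; to be left where it is. Origin: centre of the underside

How it is judged:
On the way, in this order (a step that is already met when the one before it is completed fails the run):
1. all three bottles stand upright on the mat, the vice not yet fetched (x of red_bottle in the frame of mat between -0.115 and 0.115 m and y of red_bottle in the frame of mat between -0.075 and 0.075 m and z of each of red_bottle, blue_bottle, yellow_bottle in the frame of mat below 0.011 m and angle between each of red_bottle, blue_bottle, yellow_bottle's own z axis and vertical below 0.1 rad and x of blue_bottle in the frame of mat between -0.115 and 0.115 m and y of blue_bottle in the frame of mat between -0.075 and 0.075 m and x of yellow_bottle in the frame of mat between -0.115 and 0.115 m and y of yellow_bottle in the frame of mat between -0.075 and 0.075 m and distance of vice from where it was at the start of the episode below 0.04 m), for 0.2 s.
2. the vice lies flat and square in the yellow frame on the machine table, the bottles still on the mat (horizontal distance between vice and machine_table below 0.015 m and z of vice in the frame of machine_table between 0.025 and 0.035 m and angle between vice's own z axis and vertical below 0.06 rad and angle between the y axis of vice and the x axis of machine_table, either way round below 0.2 rad and x of red_bottle in the frame of mat between -0.115 and 0.115 m and y of red_bottle in the frame of mat between -0.075 and 0.075 m and z of each of red_bottle, blue_bottle, yellow_bottle in the frame of mat below 0.011 m and angle between each of red_bottle, blue_bottle, yellow_bottle's own z axis and vertical below 0.1 rad and x of blue_bottle in the frame of mat between -0.115 and 0.115 m and y of blue_bottle in the frame of mat between -0.075 and 0.075 m and x of yellow_bottle in the frame of mat between -0.115 and 0.115 m and y of yellow_bottle in the frame of mat between -0.075 and 0.075 m), for 0.2 s.
At the end, for the whole second after the job is handed in: The vice lies flat on the machine table, its origin within 15 mm of the frame's centre and its length within 0.2 rad of the slots; each bottle stands upright on the tray floor within 12 mm of the centre of the spot of its own colour; all released and at rest (horizontal distance between vice and machine_table below 0.015 m and z of vice in the frame of machine_table between 0.025 and 0.035 m and angle between vice's own z axis and vertical below 0.06 rad and angle between the y axis of vice and the x axis of machine_table, either way round below 0.2 rad and linear speed of each of vice, red_bottle, blue_bottle, yellow_bottle below 0.02 m/s and horizontal distance between red_bottle and red_spot below 0.012 m and z of red_bottle in the frame of red_spot below 0.006 m and angle between each of red_bottle, blue_bottle, yellow_bottle's own z axis and vertical below 0.08 rad and horizontal distance between blue_bottle and blue_spot below 0.012 m and z of blue_bottle in the frame of blue_spot below 0.006 m and horizontal distance between yellow_bottle and yellow_spot below 0.012 m and z of yellow_bottle in the frame of yellow_spot below 0.006 m); the robot touches nothing.
It fails at once if the brass tin is moved by more than 20 mm (distance of rosin_tin from where it was at the start of the episode above 0.02 m).
It fails at once if a bottle is tipped over (angle between any of red_bottle, blue_bottle, yellow_bottle's own z axis and vertical above 0.8 rad).
It also fails if it takes over 144 s, if anything falls off the work surface, if the arm or the gripper's body presses on something with over 40 N, if the wrist force passes 120 N, or if a joint passes its speed limit or range.

## Robot

A 6-joint arm with a two-finger parallel gripper is mounted at the origin on the work surface. World frame = base frame: x ahead of the robot, y to its left, z up, the work surface at z = 0. Lengths are in m, angles in rad, forces in N, time in s.
With the tool pointing down it reaches from about 0.275 to 0.725 m from the base axis. Payload 15.9 kg.
Tool frame: the origin (TCP) lies midway between the tips of the shut fingers; the grasp point (between the pads) lies 19 mm behind it; z points along the fingers, y is the line along which they close (so a half turn about z gives the same grasp; the last joint's range is limited). The gripper opens to 85 mm and grips with 20 to 120 N. Pads are 22 mm wide; open, the fingers measure 114 mm over their backs; the gripper's body (76 mm by 85 mm) begins 54 mm behind the grasp point. The pads swing forward as they close: fully open they stand 13 mm farther back than shut.
Start: joints at [1.182, 0.213, -0.034, 1.323, 0, 1.571], TCP at [0.19, 0.463, 0.231] pointing down, gripper open.
Joint ranges: [-2.98, 2.98], [-0.74, 1.72], [-1.14, 1.35], [-2.1, 2.04], [-1.57, 1.44], [-3.14, 3.14]. Speed limits (rad/s): [1.89, 1.89, 2.39, 2.57, 3.14, 3.14].

## Interface

Orientations are given as a unit quaternion [w, x, y, z].
In Python, from cell import observe, camera, calibration, job_done, boxes_of, place_of gives the robot as it stands.
- The arm moves only by the tool servo_tool, never from a script. Its argument "series" is a list of rows, each an object of numbers: "dx", "dy", "dz": the shift along the tool's x, y, z in m; "yaw": the turn about the tool's z in rad. A call has 1 to 10 rows; each row is the pose to reach, as a shift and turn from the pose commanded when the call began, along the tool's axes at that moment; what a row does not reach only later rows make up. A row lasts 1/8 s, in which the tool goes at most 62.5 mm and 10.7 degrees, less where a joint would pass 70% of its speed; a pose out of reach is approached as far as the arm can. A call with a gripper value outside its range is refused whole. "hand" is the opening, from 0 (shut) to 1 (fully open), set as the call begins (left out, the last holds). The fingers move at their own pace and stop on an object; "squeeze" is the grip in N (left out, the last holds). Time passes only in rows, so rows that repeat a pose let the fingers close. It gives the time, the measured TCP pose, the force, the opening and the grip force at its end, in the units of the state.
- observe(): the state, without advancing time (a new reading comes with each control period).
- camera(name): name is "side" or "top" or "wrist"; returns (picture, depth): 400x640x3 uint8, red, green, blue; 400x640 float32, m along the optical axis (not along the pixel's ray), 0 where there is no reading.
- calibration(name): a dict with "fx", "fy", "cx", "cy" (pixels), "world_to_cam" (4x4, takes a point from world to camera coordinates). Camera axes: x right, y up, looking along -z (the intrinsics and any distortion apply to the point x, -y, -z); pixel columns grow to the right and rows downward; lengths in m; the calibration is good to about 2 mm. A picture is of the moment at which its call begins: read the wrist's pose just before it. calibration takes no time and is no camera call; for the wrist camera it gives the pose at the moment of the call.
- job_done(): hands the job in; it is judged then, once.
Trained networks look in the newest picture that a camera, given by its name, has taken for a name from the list of things; names that differ only in an ending like _2 or _b are one class to them, and where a whole thing is asked for, a point or a joint stands for the part that bears it (a point fixed in the world has none). Each returns a list of dicts, best first, with "score" (0 to 1); they miss things now and then, are a little off and sometimes report something else, mostly with a low value. They report only what shows in the picture. A call takes as long as a camera call.
- boxes_of(label, camera): "centre" ([column, row] as shares, 0 to 1, of the picture: columns of its width, rows of its height, amid what is visible of it).
- place_of(label, camera): "centre" ([column, row] as shares, 0 to 1, of the picture: columns of its width, rows of its height: a listed point, or the origin of a listed thing).
The state is a dict: "clock": time; "joint_positions": joint angles; "qd": joint speeds; "tau": joint torques, N m; "tcp_pos": TCP position; "tcp_rot": TCP orientation; "force": force on the tool from outside, world axes, zero at the start; "ft_torque": the same for the moment, N m; "grip_width": opening from 0.0 (shut) to 1.0 (fully open); "gripper_force": force on a finger pad.
Only numpy, scipy, OpenCV 4.12 (cv2) and the standard library are available. Lean on these libraries where they do the work, as an engineer would, in place of code of your own. Each camera call takes 0.05 s, during which the arm holds its last target. There are 200 camera calls.

## Working session

There is one attempt and no reset: what is moved stays moved. The work goes in short steps, Python scripts to look and compute and a tool call to move; the robot and the scene stay as the last step left them, time stands still between calls to the robot, and variables do not carry over. Pictures are saved under pics/ and viewed, at most 14 in all, crops included, and the job is handed in when it is done.

Besides the shell and the picture viewer there is one more tool, called by a JSON object that holds its "name" and its "arguments". servo_tool: Moves the arm, as the interface text tells. Its arguments: {"type":"object","properties":{"series":{"type":"array","items":{"type":"object","properties":{"dx":{"type":"number"},"dy":{"type":"number"},"dz":{"type":"number"},"yaw":{"type":"number"}}}},"hand":{"type":"number"},"squeeze":{"type":"number"}},"required":["series"]}

```bash
mkdir -p pics; ls; cat > h.py <<'E'
import numpy as np, cv2
from cell import observe, camera, calibration, job_done, boxes_of, place_of
def pix2world(c,name,u,v,z):
    """intersect pixel ray with plane z"""
    K=c; T=np.linalg.inv(np.array(c["world_to_cam"]))
    d=T[:3,:3]@np.array([(u-c["cx"])/c["fx"],-(v-c["cy"])/c["fy"],-1.0]); o=T[:3,3]
    return o+d*(z-o[2])/d[2]
def cloud(name,depth):
    c=calibration(name); T=np.linalg.inv(np.array(c["world_to_cam"]))
    v,u=np.mgrid[0:depth.shape[0],0:depth.shape[1]]
    P=np.stack([(u-c["cx"])/c["fx"]*depth,-(v-c["cy"])/c["fy"]*depth,-depth],-1)
    return P@T[:3,:3].T+T[:3,3]
E
python3 - <<'E'
from h import *
s=observe();print({k:np.round(v,3) for k,v in s.items()})
im,d=camera("top");cv2.imwrite("pics/top0.png",im[:,:,::-1]);np.save("top0.npy",d);np.save("top0i.npy",im)
c=calibration("top");print(c)
H={"red_bottle":.0,"blue_bottle":0,"yellow_bottle":0,"red_spot":.012,"blue_spot":.012,"yellow_spot":.012,"vice":.012,"mat":0,"machine_table":.0,"rosin_tin":.012}
for k in H:
    for r in place_of(k,"top")[:2]:
        u,v=r["centre"][0]*640,r["centre"][1]*400
        print(k,round(r["score"],2),round(u),round(v),np.round(pix2world(c,"top",u,v,H[k] if "bottle" not in k else .012),3))
E
```

```text
pics
{'clock': np.float64(0.0), 'joint_positions': array([ 1.182,  0.213, -0.035,  1.324, -0.   ,  1.571]), 'qd': array([0.   , 0.001, 0.001, 0.   , 0.   , 0.001]), 'tau': array([ 1.0000e-03, -6.8617e+01,  4.8711e+01,  1.8000e-02, -0.0000e+00,
       -0.0000e+00]), 'tcp_pos': array([0.189, 0.462, 0.231]), 'tcp_rot': array([-0.   ,  0.193,  0.981, -0.001]), 'force': array([-0.32 ,  0.576,  0.953]), 'ft_torque': array([ 0.037, -0.027,  0.043]), 'gripper_force': np.float64(0.0), 'grip_width': np.float64(1.0)}
{'fx': 461.1198103529992, 'fy': 461.1198103529992, 'cx': 322.24839013054293, 'cy': 198.66527795662319, 'world_to_cam': array([[ 3.44511015e-02, -9.99382887e-01,  6.85325064e-03,
         2.06507875e-04],
       [ 9.75871557e-01,  3.51184159e-02,  2.15502671e-01,
        -5.78424493e-01],
       [-2.15610357e-01, -7.36412011e-04,  9.76479202e-01,
        -1.00559058e+00],
       [ 0.00000000e+00,  0.00000000e+00,  0.00000000e+00,
         1.00000000e+00]])}
red_bottle 0.93 309 194 [0.601 0.054 0.012]
blue_bottle 0.63 337 200 [ 0.586 -0.015  0.012]
yellow_bottle 0.82 367 206 [ 0.576 -0.088  0.012]
red_spot 0.47 306 197 [0.592 0.06  0.012]
blue_spot 0.44 340 200 [ 0.587 -0.022  0.012]
yellow_spot 0.66 367 202 [ 0.585 -0.089  0.012]
vice 0.68 341 176 [ 0.648 -0.023  0.012]
mat 0.97 193 265 [0.42  0.323 0.   ]
machine_table 0.93 476 263 [ 0.447 -0.353  0.   ]
rosin_tin 0.71 384 178 [ 0.646 -0.13   0.012]
rosin_tin 0.38 341 177 [ 0.646 -0.023  0.012]
```

View pics/top0.png

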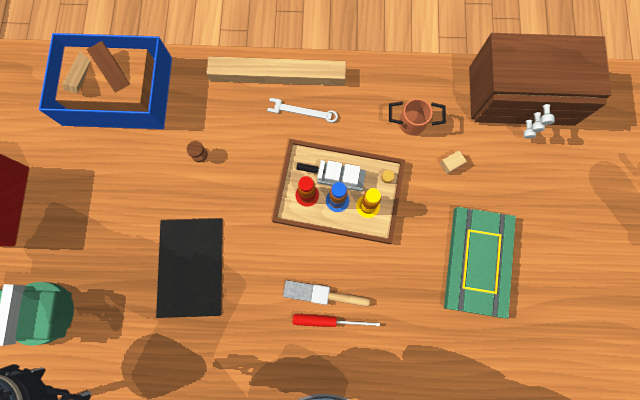

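```bash
python3 - <<'E'
from h import *
d=np.load("top0.npy");im=np.load("top0i.npy");P=cloud("top",d);ok=d>0
hsv=cv2.cvtColor(im,cv2.COLOR_RGB2HSV)
X,Y,Z=P[...,0],P[...,1],P[...,2]
roi=ok&(X>.45)&(X<.8)&(abs(Y+.02)<.22)
# bottle caps
m=roi&(Z>.106)&(Z<.13);n,l,st,ce=cv2.connectedComponentsWithStats(m.astype(np.uint8))
for i in range(1,n):
    if st[i,4]>30:
        q=l==i;c,(w,h),a=cv2.minAreaRect(P[q][:,:2].astype(np.float32)*1000)
        print("cap",st[i,4],np.round(c),round(w),round(h),Z[q].mean().round(3),np.median(hsv[q],0))
def rect(m,nm):
    n,l,st,ce=cv2.connectedComponentsWithStats(m.astype(np.uint8));i=1+np.argmax(st[1:,4]);q=l==i
    print(nm,st[i,4],st[i,:4],[np.round(t,1) for t in cv2.minAreaRect(P[q][:,:2].astype(np.float32)*1000)],Z[q].mean().round(4))
rect(roi&(Z>.04)&(Z<.055)&(X>.58),"jaws")
rect(ok&(Z>.022)&(Z<.038)&(Y<-.2),"table")
rect(ok&(hsv[...,2]<60)&(Y>.15)&(Z<.015)&(Z>-.01),"mat")
rect(ok&(Y<-.2)&(hsv[...,0]>20)&(hsv[...,0]<34)&(hsv[...,1]>140)&(hsv[...,2]>140),"frame")
# tray rim
rect(roi&(Z>.018)&(Z<.026),"rim")
E
```

```text
cap 212 [596.  56.] 34 37 0.123 [  1. 225. 238.]
cap 209 [586. -15.] 38 34 0.123 [108. 205. 239.]
cap 189 [575. -90.] 34 36 0.122 [ 28. 246. 254.]
jaws 234 [297 160  30  20] [array([649.5,  48.1]), array([44.5, 69.2]), np.float64(8.2)] 0.0483
table 6316 [446 207  70 111] [array([ 451.3, -354.9]), array([141.7, 240.3]), np.float64(82.9)] 0.0316
mat 6014 [157 219  65  99] [array([415.4, 328.3]), array([228. , 148.7]), np.float64(3.9)] 0.0059
frame 370 [462 229  40  65] [array([ 450.7, -356.7]), array([ 81.8, 138.9]), np.float64(82.9)] 0.0319
rim 1599 [272 139 134 105] [array([612.2, -19.7]), array([290.9, 211.8]), np.float64(81.3)] 0.0229
```

The top view shows the tray with red (306,187), blue (338,194) and yellow (371,200). The vice sits behind them at about (341,172), handle to the left, and the tin is at (388,176). The mat is on the left (190,267) and the table with its frame on the right (482,262). Next I refine the vice pose.

```bash
cat >> h.py <<'E'
def plan(x,y,z,az):
    """shift/turn from the measured pose to TCP x,y,z with tool-y azimuth az (deg)"""
    from scipy.spatial.transform import Rotation as R
    s=observe();q=s["tcp_rot"];M=R.from_quat([q[1],q[2],q[3],q[0]]).as_matrix()
    d=M.T@(np.array([x,y,z])-s["tcp_pos"])
    cur=np.degrees(np.arctan2(M[1,1],M[0,1]));da=(az-cur+180)%360-180
    print("t",round(s["clock"],2),"tcp",np.round(s["tcp_pos"],4),"az",round(cur,1),"-> dxyz",np.round(d,4),"yaw",round(-np.radians(da),3),"grip",round(float(s["grip_width"]),3),round(float(s["gripper_force"]),1))
E
python3 - <<'E'
from h import *
d=np.load("top0.npy");im=np.load("top0i.npy");P=cloud("top",d);hsv=cv2.cvtColor(im,cv2.COLOR_RGB2HSV)
X,Y,Z=P[...,0],P[...,1],P[...,2]
a=np.radians(-8.7);tx=(X-.6122)*np.cos(a)+(Y+.0197)*np.sin(a);ty=-(X-.6122)*np.sin(a)+(Y+.0197)*np.cos(a)
m=(d>0)&(tx>.01)&(tx<.1)&(abs(ty)<.14)&(hsv[...,1]<60)&(Z>.055)&(Z<.068)
print(m.sum(),np.round(np.percentile(tx[m],[0,5,50,95,100]),3),np.round(np.percentile(ty[m],[0,5,50,95,100]),3),Z[m].mean())
c,s,g=cv2.minAreaRect(P[m][:,:2].astype(np.float32)*1000);print(c,s,g)
big=cv2.resize(im[130:250,260:420],None,fx=5,fy=5,interpolation=cv2.INTER_CUBIC);cv2.imwrite("pics/crop0.png",big[:,:,::-1])
plan(.5975,.057,.20,-8.7)
E
```

```text
570 [0.01  0.012 0.032 0.052 0.055] [-0.039 -0.035 -0.001  0.038  0.056] 0.0611268450397531
(645.9661865234375, -16.31299591064453) (94.49107360839844, 44.815372467041016) 81.1117935180664
t 0.55 tcp [0.1895 0.4627 0.2313] az 67.7 -> dxyz [-0.5313 -0.2207  0.0313] yaw 1.334 grip 1.002 0.0
```

View pics/crop0.png

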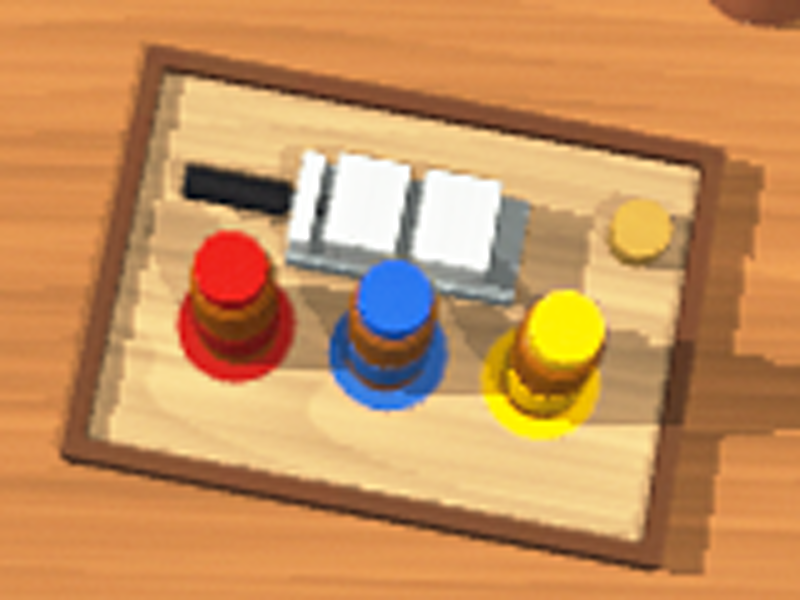

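The crop shows the bottles on their own spots. The vice jaws are two white tops at crop (370,205) and (455,220), with the slit at (413,213), and the tin stands clear at the right. Moving to the first bottle, red.

{"name": "servo_tool", "arguments": {"series": [{"dx":-0.06,"dy":-0.025,"dz":-0.01,"yaw":0.15},{"dx":-0.12,"dy":-0.05,"dz":-0.01,"yaw":0.3},{"dx":-0.18,"dy":-0.075,"dz":-0.01,"yaw":0.45},{"dx":-0.24,"dy":-0.1,"dz":0,"yaw":0.6},{"dx":-0.3,"dy":-0.125,"dz":0,"yaw":0.75},{"dx":-0.36,"dy":-0.15,"dz":0.01,"yaw":0.9},{"dx":-0.42,"dy":-0.175,"dz":0.02,"yaw":1.05},{"dx":-0.48,"dy":-0.2,"dz":0.03,"yaw":1.2},{"dx":-0.531,"dy":-0.221,"dz":0.031,"yaw":1.334},{"dx":-0.531,"dy":-0.221,"dz":0.031,"yaw":1.334}], "hand": 0.65, "squeeze": 40}}

```text
clock: 1.8
tcp_pos: [0.5987, 0.0541, 0.1992]
tcp_rot: [-0.0, 0.76, 0.65, -0.0]
force: [-0.4, -0.1, 0.4]
grip_width: 0.65
gripper_force: 0.0
```

```bash
python3 - <<'E'
from h import *
im,d=camera("wrist");cv2.imwrite("pics/w0.png",im[:,:,::-1])
plan(.5975,.057,.07,-8.7)
c=calibration("wrist");P=cloud("wrist",d);hsv=cv2.cvtColor(im,cv2.COLOR_RGB2HSV)
for k,z in [("red_bottle",.012),("blue_bottle",.012),("yellow_bottle",.012),("red_spot",.012),("blue_spot",.012),("vice",.012)]:
    for r in place_of(k,"wrist")[:1]:
        u,v=r["centre"][0]*640,r["centre"][1]*400
        print(k,round(r["score"],2),round(u),round(v),np.round(pix2world(c,"wrist",u,v,z),3))
m=(d>0)&(P[...,2]>.118)&(P[...,2]<.135)
n,l,st,ce=cv2.connectedComponentsWithStats(m.astype(np.uint8))
for i in range(1,n):
    if st[i,4]>200: q=l==i;print("cap",st[i,4],[np.round(t) for t in cv2.minAreaRect(P[q][:,:2].astype(np.float32)*1000)],np.median(hsv[q],0),P[q][:,2].mean())
E
```

```text
t 1.85 tcp [0.5988 0.0542 0.1993] az -8.9 -> dxyz [ 0.0027 -0.0016  0.1293] yaw -0.003 grip 0.65 0.0
red_bottle 0.58 320 169 [0.601 0.06  0.012]
blue_bottle 0.94 317 236 [ 0.587 -0.013  0.012]
vice 0.88 373 236 [ 0.646 -0.022  0.012]
cap 1810 [array([599.,  59.]), array([33., 32.]), np.float64(47.0)] [  0. 186. 196.] 0.1275077071249445
cap 1515 [array([588., -13.]), array([32., 32.]), np.float64(32.0)] [110. 184. 203.] 0.12700707723680146
cap 604 [array([579., -80.]), array([17., 33.]), np.float64(82.0)] [ 22. 162. 178.] 0.12511260051887377
```

View pics/w0.png

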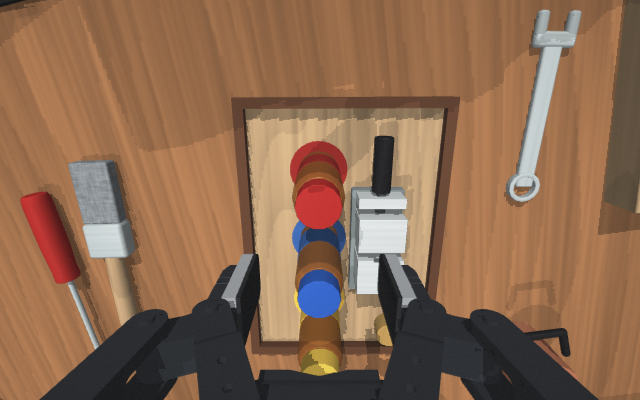

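The wrist view shows the red cap (319,203), blue cap (319,298) and the vice at (380,240). The fingers straddle the row front to back. The caps measure red (599,59) and blue (588,-13) mm, which agrees with the tray geometry. Descending on red.

{"name": "servo_tool", "arguments": {"series": [{"dx":0.004,"dy":0,"dz":0.04},{"dx":0.004,"dy":0,"dz":0.08},{"dx":0.004,"dy":0,"dz":0.115},{"dx":0.004,"dy":0,"dz":0.13},{"dx":0.004,"dy":0,"dz":0.13}]}}

```text
$.series[0]: bad value
```

{"name": "servo_tool", "arguments": {"series": [{"dx":0},{"dx":0},{"dx":0},{"dx":0},{"dx":0}], "hand": 0.2, "squeeze": 40}}

```text
$.series[0]: bad value
```

```bash
python3 - <<'E'
from h import *
plan(.487,.368,.20,-8.7)
E
```

```text
t 2.15 tcp [0.5965 0.058  0.2008] az -8.6 -> dxyz [ 0.2901 -0.1546  0.0008] yaw 0.002 grip 0.646 0.0
```

{"name": "servo_tool", "arguments": {"series": [{"dx":0,"dy":0.002,"dz":0.04,"yaw":0},{"dx":0,"dy":0.002,"dz":0.08,"yaw":0},{"dx":0,"dy":0.002,"dz":0.115,"yaw":0},{"dx":0,"dy":0.002,"dz":0.131,"yaw":0},{"dx":0,"dy":0.002,"dz":0.131,"yaw":0},{"dx":0,"dy":0.002,"dz":0.131,"yaw":0}]}}

```text
clock: 2.9
tcp_pos: [0.5999, 0.0569, 0.0708]
tcp_rot: [0.001, 0.759, 0.651, 0.001]
force: [-0.1, 0.4, 0.2]
grip_width: 0.65
gripper_force: 0.0
```

{"name": "servo_tool", "arguments": {"series": [{"dx":0,"dy":0,"dz":0,"yaw":0},{"dx":0,"dy":0,"dz":0,"yaw":0},{"dx":0,"dy":0,"dz":0,"yaw":0},{"dx":0,"dy":0,"dz":0,"yaw":0},{"dx":0,"dy":0,"dz":0,"yaw":0}], "hand": 0.2, "squeeze": 40}}

```text
clock: 3.52
tcp_pos: [0.5998, 0.0567, 0.0708]
tcp_rot: [0.001, 0.759, 0.651, 0.001]
force: [-3.6, 0.8, 8.3]
grip_width: 0.458
gripper_force: 39.2
```

```bash
python3 - <<'E'
from h import *
plan(.487,.368,.20,-8.7)
E
```

```text
t 3.52 tcp [0.5998 0.0567 0.0708] az -8.7 -> dxyz [ 0.2907 -0.1584 -0.1293] yaw -0.0 grip 0.458 39.2
```

{"name": "servo_tool", "arguments": {"series": [{"dx":0,"dy":0,"dz":-0.04,"yaw":0},{"dx":0,"dy":0,"dz":-0.09,"yaw":0},{"dx":0,"dy":0,"dz":-0.13,"yaw":0},{"dx":0.05,"dy":-0.027,"dz":-0.13,"yaw":0},{"dx":0.1,"dy":-0.055,"dz":-0.13,"yaw":0},{"dx":0.15,"dy":-0.082,"dz":-0.13,"yaw":0},{"dx":0.2,"dy":-0.11,"dz":-0.13,"yaw":0},{"dx":0.25,"dy":-0.137,"dz":-0.13,"yaw":0},{"dx":0.29,"dy":-0.158,"dz":-0.13,"yaw":0},{"dx":0.29,"dy":-0.158,"dz":-0.13,"yaw":0}]}}

```text
clock: 4.78
tcp_pos: [0.4856, 0.3699, 0.1997]
tcp_rot: [-0.0, 0.758, 0.653, 0.0]
force: [-0.0, -1.0, -2.1]
grip_width: 0.457
gripper_force: 40.8
```

{"name": "servo_tool", "arguments": {"series": [{"dx":0,"dy":0,"dz":0,"yaw":0},{"dx":0,"dy":0,"dz":0.04,"yaw":0},{"dx":0,"dy":0,"dz":0.08,"yaw":0},{"dx":0,"dy":0,"dz":0.115,"yaw":0},{"dx":0,"dy":0,"dz":0.13,"yaw":0},{"dx":0,"dy":0,"dz":0.136,"yaw":0},{"dx":0,"dy":0,"dz":0.136,"yaw":0},{"dx":0,"dy":0,"dz":0.136,"yaw":0}]}}

```text
clock: 5.78
tcp_pos: [0.4876, 0.3674, 0.0644]
tcp_rot: [0.0, 0.759, 0.651, 0.001]
force: [0.1, 0.0, -1.0]
grip_width: 0.458
gripper_force: 40.9
```

```bash
python3 - <<'E'
from h import *
plan(.487,.368,.065,-8.7);print(np.round(observe()["force"],1))
E
```

```text
t 5.78 tcp [0.4876 0.3674 0.0644] az -8.7 -> dxyz [ 0.0005 -0.0006 -0.0006] yaw -0.0 grip 0.458 40.9
[ 0.1  0.  -1. ]
```

{"name": "servo_tool", "arguments": {"series": [{"dx":0,"dy":0,"dz":0,"yaw":0},{"dx":0,"dy":0,"dz":0,"yaw":0},{"dx":0,"dy":0,"dz":0,"yaw":0},{"dx":0,"dy":0,"dz":0,"yaw":0},{"dx":0,"dy":0,"dz":-0.04,"yaw":0},{"dx":0,"dy":0,"dz":-0.09,"yaw":0},{"dx":0,"dy":0,"dz":-0.136,"yaw":0},{"dx":0,"dy":0,"dz":-0.136,"yaw":0}], "hand": 0.65}}

```text
clock: 6.78
tcp_pos: [0.4882, 0.3682, 0.203]
tcp_rot: [0.0, 0.759, 0.651, 0.003]
force: [0.1, -0.3, -0.2]
grip_width: 0.652
gripper_force: 0.0
```

```bash
python3 - <<'E'
from h import *
im,d=camera("top");P=cloud("top",d)
m=(d>0)&(P[...,2]>.1)&(P[...,2]<.13)&(P[...,1]>.2)&(P[...,1]<.45)&(P[...,0]>.3)&(P[...,0]<.6)
cv2.imwrite("pics/t1.png",cv2.resize(im[120:340,120:440],None,fx=2.5,fy=2.5)[:,:,::-1])
plan(.5875,-.0145,.2,-8.7)
E
```

```text
t 6.83 tcp [0.4875 0.3677 0.2006] az -8.7 -> dxyz [-3.626e-01  1.567e-01  2.000e-04] yaw -0.0 grip 0.647 0.0
```

View pics/t1.png

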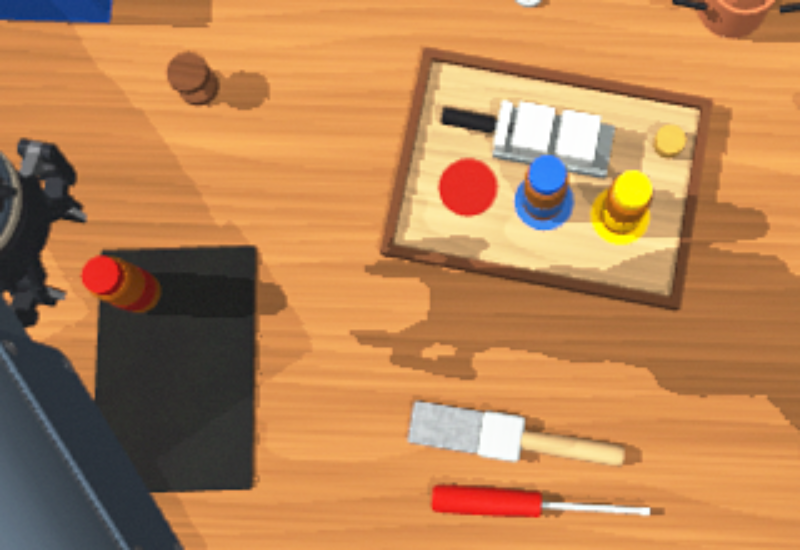

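The crop shows the red bottle upright on the mat, with its base near (145,290). The red spot in the tray is now bare at (468,187). Next is blue.

{"name": "servo_tool", "arguments": {"series": [{"dx":-0.05,"dy":0.021,"dz":0,"yaw":0},{"dx":-0.105,"dy":0.045,"dz":0,"yaw":0},{"dx":-0.16,"dy":0.069,"dz":0,"yaw":0},{"dx":-0.215,"dy":0.093,"dz":0,"yaw":0},{"dx":-0.27,"dy":0.117,"dz":0,"yaw":0},{"dx":-0.325,"dy":0.14,"dz":0,"yaw":0},{"dx":-0.3625,"dy":0.1565,"dz":0,"yaw":0},{"dx":-0.3625,"dy":0.1565,"dz":0,"yaw":0},{"dx":-0.3625,"dy":0.1565,"dz":0,"yaw":0}]}}

```text
clock: 7.95
tcp_pos: [0.5861, -0.0145, 0.1982]
tcp_rot: [-0.001, 0.759, 0.651, -0.001]
force: [0.8, -0.3, 0.3]
grip_width: 0.648
gripper_force: 0.0
```

```bash
python3 - <<'E'
from h import *
im,d=camera("wrist");P=cloud("wrist",d);hsv=cv2.cvtColor(im,cv2.COLOR_RGB2HSV)
m=(d>0)&(P[...,2]>.118)&(P[...,2]<.135)
n,l,st,ce=cv2.connectedComponentsWithStats(m.astype(np.uint8))
for i in range(1,n):
    if st[i,4]>200: q=l==i;print("cap",st[i,4],[np.round(t) for t in cv2.minAreaRect(P[q][:,:2].astype(np.float32)*1000)],np.median(hsv[q],0))
m=(d>0)&(abs(P[...,2]-.012)<.006)&(hsv[...,1]>150)&((hsv[...,0]<5)|(hsv[...,0]>175))&(P[...,1]>0.02)
q=m&(abs(P[...,0]-.6)<.05)&(abs(P[...,1]-.06)<.05)
print(q.sum(),P[q][:,:2].min(0),P[q][:,:2].max(0))
plan(.5875,-.0145,.07,-8.7)
E
```

```text
cap 1810 [array([588., -13.]), array([33., 32.]), np.float64(79.0)] [110. 182. 202.]
cap 1518 [array([577., -88.]), array([33., 32.]), np.float64(71.0)] [ 24. 159. 233.]
3053 [0.5705637  0.03137166] [0.62761665 0.08846574]
t 8.0 tcp [ 0.5861 -0.014   0.1985] az -8.7 -> dxyz [-0.0003  0.0016  0.1285] yaw 0.001 grip 0.65 0.0
```

{"name": "servo_tool", "arguments": {"series": [{"dx":0,"dy":0.002,"dz":0.04,"yaw":0},{"dx":0,"dy":0.002,"dz":0.08,"yaw":0},{"dx":0,"dy":0.002,"dz":0.115,"yaw":0},{"dx":0,"dy":0.002,"dz":0.129,"yaw":0},{"dx":0,"dy":0.002,"dz":0.129,"yaw":0},{"dx":0,"dy":0.002,"dz":0.129,"yaw":0}]}}

```text
clock: 8.75
tcp_pos: [0.5895, -0.0149, 0.0717]
tcp_rot: [0.001, 0.759, 0.652, 0.001]
force: [0.3, -1.1, 0.4]
grip_width: 0.648
gripper_force: 0.0
```

{"name": "servo_tool", "arguments": {"series": [{"dx":0,"dy":0,"dz":0,"yaw":0},{"dx":0,"dy":0,"dz":0,"yaw":0},{"dx":0,"dy":0,"dz":0,"yaw":0},{"dx":0,"dy":0,"dz":0,"yaw":0},{"dx":0,"dy":0,"dz":0,"yaw":0}], "hand": 0.2, "squeeze": 40}}

```text
clock: 9.38
tcp_pos: [0.5892, -0.0151, 0.0718]
tcp_rot: [0.001, 0.759, 0.651, 0.001]
force: [-3.4, 1.0, 9.4]
grip_width: 0.459
gripper_force: 39.1
```

```bash
python3 - <<'E'
from h import *
plan(.417,.293,.20,-8.7)
E
```

```text
t 9.38 tcp [ 0.5892 -0.0151  0.0718] az -8.7 -> dxyz [ 0.2785 -0.2167 -0.1285] yaw -0.0 grip 0.459 39.1
```

{"name": "servo_tool", "arguments": {"series": [{"dx":0,"dy":0,"dz":-0.04,"yaw":0},{"dx":0,"dy":0,"dz":-0.09,"yaw":0},{"dx":0,"dy":0,"dz":-0.13,"yaw":0},{"dx":0.045,"dy":-0.035,"dz":-0.13,"yaw":0},{"dx":0.09,"dy":-0.07,"dz":-0.13,"yaw":0},{"dx":0.138,"dy":-0.107,"dz":-0.13,"yaw":0},{"dx":0.186,"dy":-0.144,"dz":-0.13,"yaw":0},{"dx":0.234,"dy":-0.181,"dz":-0.13,"yaw":0},{"dx":0.2785,"dy":-0.217,"dz":-0.13,"yaw":0},{"dx":0.2785,"dy":-0.217,"dz":-0.13,"yaw":0}]}}

```text
clock: 10.62
tcp_pos: [0.4145, 0.2959, 0.2009]
tcp_rot: [-0.0, 0.757, 0.653, 0.001]
force: [0.9, 0.1, -1.1]
grip_width: 0.448
gripper_force: 41.3
```

{"name": "servo_tool", "arguments": {"series": [{"dx":0,"dy":0,"dz":0,"yaw":0},{"dx":0,"dy":0,"dz":0.04,"yaw":0},{"dx":0,"dy":0,"dz":0.08,"yaw":0},{"dx":0,"dy":0,"dz":0.115,"yaw":0},{"dx":0,"dy":0,"dz":0.13,"yaw":0},{"dx":0,"dy":0,"dz":0.136,"yaw":0},{"dx":0,"dy":0,"dz":0.136,"yaw":0},{"dx":0,"dy":0,"dz":0.136,"yaw":0}]}}

```text
clock: 11.62
tcp_pos: [0.4171, 0.2932, 0.0653]
tcp_rot: [0.0, 0.759, 0.651, 0.001]
force: [0.2, 0.9, -0.8]
grip_width: 0.458
gripper_force: 40.9
```

{"name": "servo_tool", "arguments": {"series": [{"dx":0,"dy":0,"dz":0,"yaw":0},{"dx":0,"dy":0,"dz":0,"yaw":0},{"dx":0,"dy":0,"dz":0,"yaw":0},{"dx":0,"dy":0,"dz":0,"yaw":0},{"dx":0,"dy":0,"dz":-0.04,"yaw":0},{"dx":0,"dy":0,"dz":-0.09,"yaw":0},{"dx":0,"dy":0,"dz":-0.136,"yaw":0},{"dx":0,"dy":0,"dz":-0.136,"yaw":0}], "hand": 0.65}}

```text
clock: 12.62
tcp_pos: [0.4177, 0.294, 0.2037]
tcp_rot: [0.0, 0.759, 0.651, 0.003]
force: [0.6, 0.9, -0.1]
grip_width: 0.651
gripper_force: 0.0
```

```bash
python3 - <<'E'
from h import *
plan(.577,-.0885,.20,-8.7)
E
```

```text
t 12.62 tcp [0.4177 0.294  0.2037] az -8.7 -> dxyz [-0.354   0.2153  0.0032] yaw -0.0 grip 0.651 0.0
```

{"name": "servo_tool", "arguments": {"series": [{"dx":-0.045,"dy":0.027,"dz":0,"yaw":0},{"dx":-0.095,"dy":0.058,"dz":0,"yaw":0},{"dx":-0.145,"dy":0.088,"dz":0,"yaw":0},{"dx":-0.195,"dy":0.119,"dz":0,"yaw":0},{"dx":-0.245,"dy":0.149,"dz":0,"yaw":0},{"dx":-0.295,"dy":0.18,"dz":0,"yaw":0},{"dx":-0.353,"dy":0.2155,"dz":0,"yaw":0},{"dx":-0.353,"dy":0.2155,"dz":0,"yaw":0},{"dx":-0.353,"dy":0.2155,"dz":0,"yaw":0}]}}

```text
clock: 13.75
tcp_pos: [0.5755, -0.0887, 0.1994]
tcp_rot: [-0.001, 0.759, 0.651, -0.0]
force: [0.3, 1.1, 0.6]
grip_width: 0.649
gripper_force: 0.0
```

```bash
python3 - <<'E'
from h import *
im,d=camera("wrist");P=cloud("wrist",d);hsv=cv2.cvtColor(im,cv2.COLOR_RGB2HSV)
m=(d>0)&(P[...,2]>.118)&(P[...,2]<.135)
n,l,st,ce=cv2.connectedComponentsWithStats(m.astype(np.uint8))
for i in range(1,n):
    if st[i,4]>200: q=l==i;print("cap",st[i,4],[np.round(t) for t in cv2.minAreaRect(P[q][:,:2].astype(np.float32)*1000)],np.median(hsv[q],0))
plan(.577,-.0885,.07,-8.7)
E
```

```text
cap 1775 [array([577., -88.]), array([32., 32.]), np.float64(80.0)] [ 25. 158. 234.]
t 13.8 tcp [ 0.5754 -0.0879  0.1998] az -8.7 -> dxyz [-0.0004  0.0018  0.1298] yaw 0.0 grip 0.648 0.0
```

{"name": "servo_tool", "arguments": {"series": [{"dx":0,"dy":0.001,"dz":0.04,"yaw":0},{"dx":0,"dy":0.001,"dz":0.08,"yaw":0},{"dx":0,"dy":0.001,"dz":0.115,"yaw":0},{"dx":0,"dy":0.001,"dz":0.129,"yaw":0},{"dx":0,"dy":0.001,"dz":0.129,"yaw":0},{"dx":0,"dy":0.001,"dz":0.129,"yaw":0}]}}

```text
clock: 14.55
tcp_pos: [0.5777, -0.0886, 0.0728]
tcp_rot: [0.001, 0.759, 0.652, 0.001]
force: [0.3, 0.4, 0.3]
grip_width: 0.653
gripper_force: 0.0
```

{"name": "servo_tool", "arguments": {"series": [{"dx":0,"dy":0,"dz":0,"yaw":0},{"dx":0,"dy":0,"dz":0,"yaw":0},{"dx":0,"dy":0,"dz":0,"yaw":0},{"dx":0,"dy":0,"dz":0,"yaw":0},{"dx":0,"dy":0,"dz":0,"yaw":0}], "hand": 0.2, "squeeze": 40}}

```text
clock: 15.18
tcp_pos: [0.5775, -0.0888, 0.0728]
tcp_rot: [0.001, 0.759, 0.651, 0.001]
force: [-3.2, 1.7, 9.5]
grip_width: 0.458
gripper_force: 39.3
```

```bash
python3 - <<'E'
from h import *
plan(.338,.358,.20,-8.7)
E
```

```text
t 15.18 tcp [ 0.5775 -0.0888  0.0728] az -8.7 -> dxyz [ 0.4054 -0.3042 -0.1278] yaw -0.0 grip 0.458 39.3
```

{"name": "servo_tool", "arguments": {"series": [{"dx":0,"dy":0,"dz":-0.04,"yaw":0},{"dx":0,"dy":0,"dz":-0.09,"yaw":0},{"dx":0,"dy":0,"dz":-0.13,"yaw":0},{"dx":0.04,"dy":-0.03,"dz":-0.13,"yaw":0},{"dx":0.08,"dy":-0.06,"dz":-0.13,"yaw":0},{"dx":0.124,"dy":-0.093,"dz":-0.13,"yaw":0},{"dx":0.168,"dy":-0.126,"dz":-0.13,"yaw":0},{"dx":0.212,"dy":-0.159,"dz":-0.13,"yaw":0},{"dx":0.256,"dy":-0.192,"dz":-0.13,"yaw":0},{"dx":0.3,"dy":-0.225,"dz":-0.13,"yaw":0}]}}

```text
clock: 16.42
tcp_pos: [0.399, 0.2433, 0.2021]
tcp_rot: [0.0, 0.759, 0.651, 0.001]
force: [0.5, 0.3, -1.5]
grip_width: 0.458
gripper_force: 41.2
```

{"name": "servo_tool", "arguments": {"series": [{"dx":0.044,"dy":-0.033,"dz":0,"yaw":0},{"dx":0.08,"dy":-0.06,"dz":0,"yaw":0},{"dx":0.1055,"dy":-0.079,"dz":0,"yaw":0},{"dx":0.1055,"dy":-0.079,"dz":0,"yaw":0},{"dx":0.1055,"dy":-0.079,"dz":0,"yaw":0}]}}

```text
clock: 17.05
tcp_pos: [0.3379, 0.3579, 0.2016]
tcp_rot: [0.0, 0.759, 0.651, 0.0]
force: [-0.6, 0.0, -1.3]
grip_width: 0.458
gripper_force: 41.3
```

{"name": "servo_tool", "arguments": {"series": [{"dx":0,"dy":0,"dz":0,"yaw":0},{"dx":0,"dy":0,"dz":0.04,"yaw":0},{"dx":0,"dy":0,"dz":0.08,"yaw":0},{"dx":0,"dy":0,"dz":0.115,"yaw":0},{"dx":0,"dy":0,"dz":0.13,"yaw":0},{"dx":0,"dy":0,"dz":0.136,"yaw":0},{"dx":0,"dy":0,"dz":0.136,"yaw":0},{"dx":0,"dy":0,"dz":0.136,"yaw":0}]}}

```text
clock: 18.05
tcp_pos: [0.3384, 0.3586, 0.0663]
tcp_rot: [-0.0, 0.759, 0.651, 0.001]
force: [0.2, -0.2, -1.3]
grip_width: 0.457
gripper_force: 41.3
```

```bash
python3 - <<'E'
from h import *
plan(.338,.358,.066,-8.7)
E
```

```text
t 18.05 tcp [0.3384 0.3586 0.0663] az -8.7 -> dxyz [-0.0006 -0.0003  0.0003] yaw -0.0 grip 0.457 41.3
```

{"name": "servo_tool", "arguments": {"series": [{"dx":0,"dy":0,"dz":0,"yaw":0},{"dx":0,"dy":0,"dz":0,"yaw":0},{"dx":0,"dy":0,"dz":0,"yaw":0},{"dx":0,"dy":0,"dz":0,"yaw":0},{"dx":0,"dy":0,"dz":-0.04,"yaw":0},{"dx":0,"dy":0,"dz":-0.09,"yaw":0},{"dx":0,"dy":0,"dz":-0.136,"yaw":0},{"dx":0,"dy":0,"dz":-0.136,"yaw":0}], "hand": 0.65}}

```text
clock: 19.05
tcp_pos: [0.3389, 0.3594, 0.2046]
tcp_rot: [-0.0, 0.759, 0.651, 0.003]
force: [-0.8, 0.1, -0.0]
grip_width: 0.648
gripper_force: 0.0
```

```bash
python3 - <<'E'
from h import *
plan(.645,-.023,.20,-8.7)
E
```

```text
t 19.05 tcp [0.3389 0.3594 0.2046] az -8.7 -> dxyz [-0.3317  0.3604  0.0042] yaw -0.0 grip 0.648 0.0
```

{"name": "servo_tool", "arguments": {"series": [{"dx":-0.033,"dy":0.036,"dz":0,"yaw":0},{"dx":-0.066,"dy":0.072,"dz":0,"yaw":0},{"dx":-0.1,"dy":0.108,"dz":0,"yaw":0},{"dx":-0.133,"dy":0.144,"dz":0,"yaw":0},{"dx":-0.166,"dy":0.18,"dz":0,"yaw":0},{"dx":-0.2,"dy":0.216,"dz":0,"yaw":0},{"dx":-0.233,"dy":0.252,"dz":0,"yaw":0},{"dx":-0.266,"dy":0.29,"dz":0,"yaw":0},{"dx":-0.3,"dy":0.325,"dz":0,"yaw":0},{"dx":-0.331,"dy":0.36,"dz":0,"yaw":0}], "hand": 0.9}}

```text
clock: 20.3
tcp_pos: [0.644, -0.0251, 0.2003]
tcp_rot: [-0.0, 0.759, 0.651, -0.0]
force: [1.3, -0.2, 0.5]
grip_width: 0.901
gripper_force: 0.0
```

```bash
python3 - <<'E'
from h import *
im,d=camera("wrist");P=cloud("wrist",d);hsv=cv2.cvtColor(im,cv2.COLOR_RGB2HSV)
m=(d>0)&(P[...,2]>.056)&(P[...,2]<.066)&(abs(P[...,0]-.645)<.06)&(abs(P[...,1]+.02)<.1)
n,l,st,ce=cv2.connectedComponentsWithStats(m.astype(np.uint8))
for i in range(1,n):
    if st[i,4]>150: q=l==i;print("top",st[i],[np.round(t,1) for t in cv2.minAreaRect(P[q][:,:2].astype(np.float32)*1000)],P[q][:,2].mean().round(4))
print("all",cv2.minAreaRect(P[m][:,:2].astype(np.float32)*1000))
cv2.imwrite("pics/w1.png",im[:,:,::-1])
plan(.645,-.023,.03,-8.7)
im,d=camera("top");cv2.imwrite("pics/t2.png",cv2.resize(im[120:340,120:440],None,fx=2.5,fy=2.5)[:,:,::-1])
E
```

```text
top [ 295  140   52   40 2037] [array([651.4,  -5.9]), array([34.2, 43.9]), np.float64(80.9)] 0.0598
top [ 296  185   50   41 1920] [array([644.8, -46.5]), array([39.2, 43.9]), np.float64(80.7)] 0.0599
all ((647.8939819335938, -27.408245086669922), (77.81147003173828, 43.9572868347168), 80.82251739501953)
t 20.35 tcp [ 0.6461 -0.0292  0.1993] az -8.9 -> dxyz [ 0.0062 -0.0019  0.1693] yaw -0.003 grip 0.898 0.0
```

View pics/w1.png

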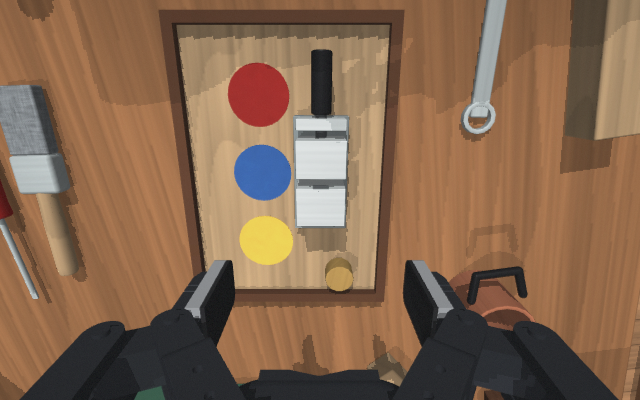

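View pics/t2.png

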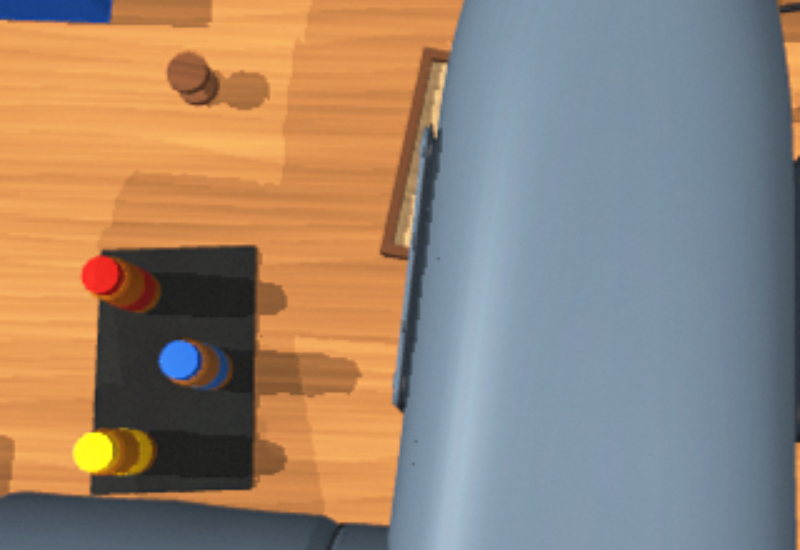

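All three bottles stand upright on the mat, at crop (130,285), (205,365) and (130,452). The wrist view shows the vice clear, with its slit at (320,183). The arm was still settling, so I re-measure at rest.

```bash
python3 - <<'E'
from h import *
for _ in range(2):
  im,d=camera("wrist");P=cloud("wrist",d);hsv=cv2.cvtColor(im,cv2.COLOR_RGB2HSV)
m=(d>0)&(P[...,2]>.056)&(P[...,2]<.066)&(abs(P[...,0]-.645)<.06)&(abs(P[...,1]+.02)<.1)
n,l,st,ce=cv2.connectedComponentsWithStats(m.astype(np.uint8))
for i in range(1,n):
    if st[i,4]>150: q=l==i;print("top",[np.round(t,1) for t in cv2.minAreaRect(P[q][:,:2].astype(np.float32)*1000)])
print("all",cv2.minAreaRect(P[m][:,:2].astype(np.float32)*1000))
for nm,lo,hi,c0 in [("red",175,5,(.599,.06)),("blue",100,120,(.588,-.013)),("yellow",20,34,(.577,-.088))]:
    h=hsv[...,0];hm=(h>lo)|(h<hi) if lo>hi else (h>lo)&(h<hi)
    q=hm&(hsv[...,1]>140)&(abs(P[...,2]-.012)<.005)&(np.hypot(P[...,0]-c0[0],P[...,1]-c0[1])<.045)
    print(nm,q.sum(),[np.round(t,1) for t in cv2.minEnclosingCircle(P[q][:,:2].astype(np.float32)*1000)],(P[q][:,:2].mean(0)*1000).round(1))
plan(.646,-.023,.03,-8.9)
E
```

```text
top [array([ 6.486e+02, -4.000e-01]), array([34.5, 43.9]), np.float64(81.6)]
top [array([642.1, -40.9]), array([38.4, 44. ]), np.float64(81.4)]
all ((645.245361328125, -21.697673797607422), (77.37301635742188, 44.05876922607422), 80.93916320800781)
red 3049 [array([598.3,  60.8]), np.float64(28.8)] [598.4  61.2]
blue 2410 [array([587.2, -13.3]), np.float64(28.5)] [587.4 -12.8]
yellow 2050 [array([575.9, -87.6]), np.float64(29.1)] [575.9 -87. ]
t 20.5 tcp [ 0.6433 -0.0241  0.1999] az -8.8 -> dxyz [0.0015 0.0028 0.1699] yaw 0.002 grip 0.903 0.0
```

{"name": "servo_tool", "arguments": {"series": [{"dx":0.0035,"dy":0.001,"dz":0.05,"yaw":0},{"dx":0.0035,"dy":0.001,"dz":0.1,"yaw":0},{"dx":0.0035,"dy":0.001,"dz":0.14,"yaw":0},{"dx":0.0035,"dy":0.001,"dz":0.16,"yaw":0},{"dx":0.0035,"dy":0.001,"dz":0.17,"yaw":0},{"dx":0.0035,"dy":0.001,"dz":0.17,"yaw":0},{"dx":0.0035,"dy":0.001,"dz":0.17,"yaw":0}]}}

```text
clock: 21.38
tcp_pos: [0.6456, -0.02, 0.0325]
tcp_rot: [0.001, 0.759, 0.651, 0.001]
force: [0.9, -0.5, -0.6]
grip_width: 0.902
gripper_force: 0.0
```

{"name": "servo_tool", "arguments": {"series": [{"dx":0,"dy":0,"dz":0,"yaw":0},{"dx":0,"dy":0,"dz":0,"yaw":0},{"dx":0,"dy":0,"dz":0,"yaw":0},{"dx":0,"dy":0,"dz":0,"yaw":0},{"dx":0,"dy":0,"dz":0,"yaw":0},{"dx":0,"dy":0,"dz":0,"yaw":0}], "hand": 0.3, "squeeze": 100}}

```text
clock: 22.12
tcp_pos: [0.6458, -0.0203, 0.0325]
tcp_rot: [0.001, 0.759, 0.651, 0.001]
force: [-0.7, 0.6, 10.1]
grip_width: 0.496
gripper_force: 103.0
```

```bash
python3 - <<'E'
from h import *
plan(.451,-.356,.15,-97.1)
E
```

```text
t 22.12 tcp [ 0.6458 -0.0203  0.0325] az -8.7 -> dxyz [-0.3613 -0.1415 -0.1179] yaw 1.543 grip 0.496 103.0
```

{"name": "servo_tool", "arguments": {"series": [{"dx":0,"dy":0,"dz":-0.02,"yaw":0},{"dx":0,"dy":0,"dz":-0.05,"yaw":0},{"dx":0,"dy":0,"dz":-0.085,"yaw":0},{"dx":0,"dy":0,"dz":-0.118,"yaw":0},{"dx":0,"dy":0,"dz":-0.118,"yaw":0}]}}

```text
clock: 22.75
tcp_pos: [0.6461, -0.0203, 0.151]
tcp_rot: [0.001, 0.759, 0.651, 0.001]
force: [0.5, -0.1, -8.5]
grip_width: 0.492
gripper_force: 104.0
```

{"name": "servo_tool", "arguments": {"series": [{"dx":-0.015,"dy":-0.006,"dz":0,"yaw":0.06},{"dx":-0.04,"dy":-0.016,"dz":0,"yaw":0.17},{"dx":-0.067,"dy":-0.026,"dz":0,"yaw":0.28},{"dx":-0.094,"dy":-0.037,"dz":0,"yaw":0.39},{"dx":-0.121,"dy":-0.047,"dz":0,"yaw":0.51},{"dx":-0.148,"dy":-0.058,"dz":0,"yaw":0.63},{"dx":-0.175,"dy":-0.068,"dz":0,"yaw":0.75},{"dx":-0.202,"dy":-0.079,"dz":0,"yaw":0.87},{"dx":-0.23,"dy":-0.09,"dz":0,"yaw":0.98},{"dx":-0.257,"dy":-0.1,"dz":0,"yaw":1.09}]}}

```text
clock: 24.0
tcp_pos: [0.5057, -0.2595, 0.147]
tcp_rot: [-0.001, 0.987, 0.162, -0.001]
force: [1.2, 0.2, -7.4]
grip_width: 0.492
gripper_force: 103.3
```

{"name": "servo_tool", "arguments": {"series": [{"dx":0,"dy":0,"dz":0,"yaw":0.1},{"dx":0,"dy":0,"dz":0,"yaw":0.2},{"dx":0,"dy":0,"dz":0,"yaw":0.3},{"dx":0,"dy":0,"dz":0,"yaw":0.4},{"dx":0,"dy":0,"dz":0,"yaw":0.453},{"dx":0,"dy":0,"dz":0,"yaw":0.453}]}}

```text
clock: 24.75
tcp_pos: [0.5064, -0.2588, 0.1474]
tcp_rot: [-0.001, 0.998, -0.062, -0.001]
force: [-0.4, -0.5, -7.3]
grip_width: 0.492
gripper_force: 103.5
```

```bash
python3 - <<'E'
from h import *
plan(.451,-.356,.15,-97.1)
E
```

```text
t 24.75 tcp [ 0.5064 -0.2588  0.1474] az -97.1 -> dxyz [-0.0429  0.1033 -0.0026] yaw 0.0 grip 0.492 103.5
```

{"name": "servo_tool", "arguments": {"series": [{"dx":-0.01,"dy":0.025,"dz":0,"yaw":0},{"dx":-0.025,"dy":0.06,"dz":0,"yaw":0},{"dx":-0.0425,"dy":0.1025,"dz":0,"yaw":0},{"dx":-0.0425,"dy":0.1025,"dz":0,"yaw":0},{"dx":-0.0425,"dy":0.1025,"dz":0,"yaw":0},{"dx":-0.0425,"dy":0.1025,"dz":0,"yaw":0}]}}

```text
clock: 25.5
tcp_pos: [0.4526, -0.3549, 0.1489]
tcp_rot: [-0.0, 0.998, -0.061, -0.0]
force: [0.4, 0.1, -8.4]
grip_width: 0.49
gripper_force: 104.7
```

```bash
python3 - <<'E'
from h import *
im,d=camera("wrist");P=cloud("wrist",d);hsv=cv2.cvtColor(im,cv2.COLOR_RGB2HSV);cv2.imwrite("pics/w2.png",im[:,:,::-1])
q=(abs(P[...,2]-.03)<.006)&(hsv[...,0]>20)&(hsv[...,0]<34)&(hsv[...,1]>140)&(P[...,1]<-.25)
print(q.sum(),cv2.minAreaRect(P[q][:,:2].astype(np.float32)*1000))
q=(abs(P[...,2]-.03)<.006)&(P[...,1]<-.25)&(d>0)
print(q.sum(),cv2.minAreaRect(P[q][:,:2].astype(np.float32)*1000))
plan(.451,-.355,.0525,-97.1)
E
```

```text
629 ((505.9820556640625, -361.2031555175781), (78.70178985595703, 27.860851287841797), 82.88577270507812)
21807 ((477.6148376464844, -357.35955810546875), (140.42535400390625, 187.2178955078125), 82.86874389648438)
t 25.55 tcp [ 0.4527 -0.3549  0.149 ] az -97.0 -> dxyz [-0.0016  0.0004  0.0965] yaw 0.001 grip 0.493 104.7
```

View pics/w2.png

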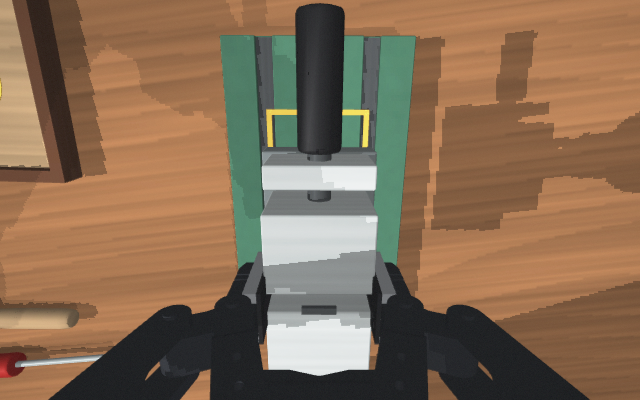

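The wrist view shows the vice held square over the table, handle pointing away. The far edge of the frame at (318,113) is centred on it. The table centre from this view is (451,-354) mm, so I lower.

{"name": "servo_tool", "arguments": {"series": [{"dx":-0.0015,"dy":0,"dz":0.03,"yaw":0},{"dx":-0.0015,"dy":0,"dz":0.06,"yaw":0},{"dx":-0.0015,"dy":0,"dz":0.08,"yaw":0},{"dx":-0.0015,"dy":0,"dz":0.092,"yaw":0},{"dx":-0.0015,"dy":0,"dz":0.098,"yaw":0},{"dx":-0.0015,"dy":0,"dz":0.098,"yaw":0},{"dx":-0.0015,"dy":0,"dz":0.098,"yaw":0}]}}

```text
clock: 26.42
tcp_pos: [0.4513, -0.3557, 0.052]
tcp_rot: [0.0, 0.998, -0.062, 0.0]
force: [0.3, 0.5, -7.3]
grip_width: 0.495
gripper_force: 104.8
```

```bash
python3 - <<'E'
from h import *
plan(.451,-.3545,.0505,-97.1)
E
```

```text
t 26.43 tcp [ 0.4513 -0.3557  0.052 ] az -97.1 -> dxyz [-0.0004 -0.0012  0.0015] yaw -0.0 grip 0.495 104.8
```

Lower 1.5 mm more, open and lift.

{"name": "servo_tool", "arguments": {"series": [{"dx":0,"dy":-0.001,"dz":0.0015,"yaw":0},{"dx":0,"dy":-0.001,"dz":0.0015,"yaw":0},{"dx":0,"dy":-0.001,"dz":0.0015,"yaw":0}]}}

```text
clock: 26.8
tcp_pos: [0.4514, -0.3548, 0.0505]
tcp_rot: [0.0, 0.998, -0.062, 0.001]
force: [-2.1, 0.3, 4.6]
grip_width: 0.491
gripper_force: 106.2
```

{"name": "servo_tool", "arguments": {"series": [{"dx":0,"dy":0,"dz":0,"yaw":0},{"dx":0,"dy":0,"dz":0,"yaw":0},{"dx":0,"dy":0,"dz":0,"yaw":0},{"dx":0,"dy":0,"dz":0,"yaw":0},{"dx":0,"dy":0,"dz":0,"yaw":0},{"dx":0,"dy":0,"dz":-0.04,"yaw":0},{"dx":0,"dy":0,"dz":-0.09,"yaw":0},{"dx":0,"dy":0,"dz":-0.15,"yaw":0},{"dx":0,"dy":0,"dz":-0.15,"yaw":0},{"dx":0,"dy":0,"dz":-0.15,"yaw":0}], "hand": 0.85}}

```text
clock: 28.05
tcp_pos: [0.4509, -0.3544, 0.1995]
tcp_rot: [-0.0, 0.998, -0.062, -0.0]
force: [-0.8, 0.1, -0.2]
grip_width: 0.853
gripper_force: 0.0
```

```bash
python3 - <<'E'
from h import *
camera("wrist");im,d=camera("wrist");P=cloud("wrist",d);cv2.imwrite("pics/w3.png",im[:,:,::-1])
m=(P[...,2]>.073)&(P[...,2]<.083)&(d>0)&(abs(P[...,0]-.45)<.1)&(abs(P[...,1]+.355)<.04)
print(m.sum(),cv2.minAreaRect(P[m][:,:2].astype(np.float32)*1000),P[m][:,2].mean())
im,d=camera("top");P=cloud("top",d);hsv=cv2.cvtColor(im,cv2.COLOR_RGB2HSV)
m=(d>0)&(P[...,2]>.105)&(P[...,2]<.13)&(abs(P[...,0]-.415)<.14)&(abs(P[...,1]-.328)<.1)
n,l,st,ce=cv2.connectedComponentsWithStats(m.astype(np.uint8))
for i in range(1,n):
    if st[i,4]>60: q=l==i;print("cap",st[i,4],[np.round(t) for t in cv2.minAreaRect(P[q][:,:2].astype(np.float32)*1000)],np.median(hsv[q],0),P[q][:,2].mean())
plan(.339,.357,.2,-8.7)
E
```

```text
4430 ((448.8393249511719, -354.7853088378906), (44.10847854614258, 78.00242614746094), 82.66368865966797) 0.07863157839646139
cap 214 [array([485., 367.]), array([32., 32.]), np.float64(4.0)] [  1. 220. 242.] 0.11912054364236581
cap 215 [array([415., 292.]), array([31., 32.]), np.float64(65.0)] [108. 195. 246.] 0.11986816317460965
cap 233 [array([336., 356.]), array([31., 32.]), np.float64(1.0)] [ 29. 229. 255.] 0.11959939980864705
t 28.2 tcp [ 0.4505 -0.354   0.1986] az -97.1 -> dxyz [-1.987e-01 -6.917e-01 -3.000e-04] yaw -1.543 grip 0.852 0.0
```

View pics/w3.png

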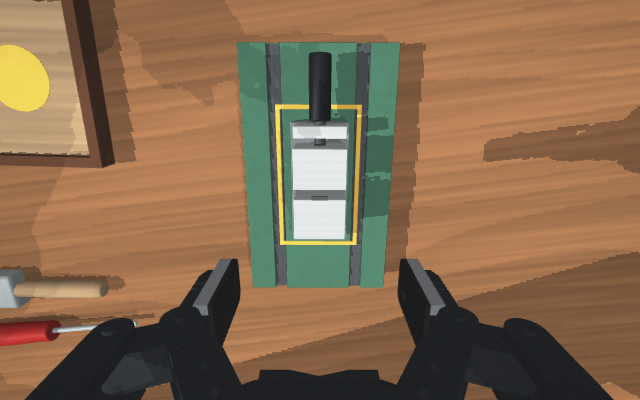

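The vice lies inside the yellow frame (278–360, 105–243), flat and within 2 mm of centre. All three bottles still stand on the mat. Fetching yellow.

{"name": "servo_tool", "arguments": {"series": [{"dx":-0.01,"dy":-0.035,"dz":0,"yaw":-0.08},{"dx":-0.026,"dy":-0.09,"dz":0,"yaw":-0.2},{"dx":-0.041,"dy":-0.145,"dz":0,"yaw":-0.32},{"dx":-0.057,"dy":-0.2,"dz":0,"yaw":-0.44},{"dx":-0.073,"dy":-0.255,"dz":0,"yaw":-0.56},{"dx":-0.089,"dy":-0.31,"dz":0,"yaw":-0.68},{"dx":-0.105,"dy":-0.365,"dz":0,"yaw":-0.8},{"dx":-0.12,"dy":-0.42,"dz":0,"yaw":-0.92},{"dx":-0.136,"dy":-0.475,"dz":0,"yaw":-1.04},{"dx":-0.152,"dy":-0.53,"dz":0,"yaw":-1.16}], "hand": 0.65, "squeeze": 40}}

```text
clock: 29.45
tcp_pos: [0.3648, 0.192, 0.1992]
tcp_rot: [0.0, 0.868, 0.497, -0.0]
force: [1.4, -0.0, 0.5]
grip_width: 0.648
gripper_force: 0.0
```

```bash
python3 - <<'E'
from h import *
plan(.3384,.3586,.2,-8.7)
E
```

```text
t 29.45 tcp [0.3648 0.192  0.1992] az -30.4 -> dxyz [ 0.1303 -0.1072 -0.0008] yaw -0.379 grip 0.648 0.0
```

{"name": "servo_tool", "arguments": {"series": [{"dx":0.043,"dy":-0.036,"dz":0,"yaw":-0.13},{"dx":0.086,"dy":-0.071,"dz":0,"yaw":-0.26},{"dx":0.12,"dy":-0.1,"dz":0,"yaw":-0.379},{"dx":0.1303,"dy":-0.1072,"dz":0,"yaw":-0.379},{"dx":0.1303,"dy":-0.1072,"dz":0,"yaw":-0.379},{"dx":0.1303,"dy":-0.1072,"dz":0,"yaw":-0.379}]}}

```text
clock: 30.2
tcp_pos: [0.3402, 0.3559, 0.1996]
tcp_rot: [0.0, 0.761, 0.649, -0.0]
force: [-0.0, 0.4, -0.3]
grip_width: 0.649
gripper_force: 0.0
```

```bash
python3 - <<'E'
from h import *
camera("wrist");im,d=camera("wrist");P=cloud("wrist",d);hsv=cv2.cvtColor(im,cv2.COLOR_RGB2HSV)
m=(d>0)&(P[...,2]>.112)&(P[...,2]<.128)
n,l,st,ce=cv2.connectedComponentsWithStats(m.astype(np.uint8))
for i in range(1,n):
    if st[i,4]>200: q=l==i;print("cap",st[i,4],[np.round(t) for t in cv2.minAreaRect(P[q][:,:2].astype(np.float32)*1000)],np.median(hsv[q],0))
plan(.3384,.3586,.066,-8.7)
E
```

```text
cap 2108 [array([486., 370.]), array([33., 32.]), np.float64(18.0)] [  1. 184. 225.]
cap 1678 [array([337., 359.]), array([32., 32.]), np.float64(55.0)] [ 28. 141. 246.]
cap 1336 [array([418., 296.]), array([27., 34.]), np.float64(29.0)] [110. 180. 231.]
t 30.3 tcp [0.3404 0.356  0.1999] az -9.0 -> dxyz [ 0.0022 -0.0024  0.1339] yaw -0.006 grip 0.649 0.0
```

{"name": "servo_tool", "arguments": {"series": [{"dx":0.0025,"dy":-0.002,"dz":0.04,"yaw":0},{"dx":0.0025,"dy":-0.0025,"dz":0.08,"yaw":0},{"dx":0.0025,"dy":-0.0025,"dz":0.115,"yaw":0},{"dx":0.0025,"dy":-0.0025,"dz":0.134,"yaw":0},{"dx":0.0025,"dy":-0.0025,"dz":0.134,"yaw":0},{"dx":0.0025,"dy":-0.0025,"dz":0.134,"yaw":0}]}}

```text
clock: 31.05
tcp_pos: [0.3385, 0.36, 0.0668]
tcp_rot: [-0.0, 0.76, 0.65, 0.001]
force: [-0.5, -0.1, 0.0]
grip_width: 0.65
gripper_force: 0.0
```

{"name": "servo_tool", "arguments": {"series": [{"dx":0,"dy":0,"dz":0,"yaw":0},{"dx":0,"dy":0,"dz":0,"yaw":0},{"dx":0,"dy":0,"dz":0,"yaw":0},{"dx":0,"dy":0,"dz":0,"yaw":0},{"dx":0,"dy":0,"dz":0,"yaw":0}], "hand": 0.2, "squeeze": 40}}

```text
clock: 31.68
tcp_pos: [0.3385, 0.3605, 0.0671]
tcp_rot: [-0.0, 0.76, 0.65, 0.001]
force: [-1.7, -1.1, 7.7]
grip_width: 0.456
gripper_force: 39.4
```

```bash
python3 - <<'E'
from h import *
plan(.5765,-.0885,.2,-8.7)
E
```

```text
t 31.68 tcp [0.3385 0.3605 0.0671] az -8.9 -> dxyz [-0.4064  0.3051 -0.1333] yaw -0.004 grip 0.456 39.4
```

{"name": "servo_tool", "arguments": {"series": [{"dx":0,"dy":0,"dz":-0.04,"yaw":0},{"dx":0,"dy":0,"dz":-0.09,"yaw":0},{"dx":0,"dy":0,"dz":-0.14,"yaw":0},{"dx":-0.035,"dy":0.026,"dz":-0.14,"yaw":0},{"dx":-0.079,"dy":0.059,"dz":-0.14,"yaw":0},{"dx":-0.123,"dy":0.092,"dz":-0.14,"yaw":0},{"dx":-0.167,"dy":0.125,"dz":-0.14,"yaw":0},{"dx":-0.211,"dy":0.158,"dz":-0.14,"yaw":0},{"dx":-0.255,"dy":0.191,"dz":-0.14,"yaw":0},{"dx":-0.3,"dy":0.225,"dz":-0.14,"yaw":0}]}}

```text
clock: 32.92
tcp_pos: [0.5143, 0.0269, 0.2066]
tcp_rot: [0.0, 0.76, 0.65, 0.001]
force: [0.5, 0.5, -2.5]
grip_width: 0.454
gripper_force: 41.3
```

{"name": "servo_tool", "arguments": {"series": [{"dx":-0.044,"dy":0.033,"dz":0,"yaw":0},{"dx":-0.085,"dy":0.065,"dz":0,"yaw":0},{"dx":-0.105,"dy":0.08,"dz":0,"yaw":0},{"dx":-0.105,"dy":0.08,"dz":0,"yaw":0},{"dx":-0.105,"dy":0.08,"dz":0,"yaw":0}]}}

```text
clock: 33.55
tcp_pos: [0.5761, -0.0871, 0.2061]
tcp_rot: [-0.0, 0.76, 0.65, 0.0]
force: [0.5, -0.4, -2.2]
grip_width: 0.454
gripper_force: 41.3
```

```bash
python3 - <<'E'
from h import *
plan(.5765,-.087,.0745,-8.7)
E
```

```text
t 33.55 tcp [ 0.5761 -0.0871  0.2061] az -8.9 -> dxyz [1.000e-04 4.000e-04 1.316e-01] yaw -0.004 grip 0.454 41.3
```

{"name": "servo_tool", "arguments": {"series": [{"dx":0,"dy":0,"dz":0.04,"yaw":0},{"dx":0,"dy":0,"dz":0.08,"yaw":0},{"dx":0,"dy":0,"dz":0.11,"yaw":0},{"dx":0,"dy":0,"dz":0.125,"yaw":0},{"dx":0,"dy":0,"dz":0.131,"yaw":0},{"dx":0,"dy":0,"dz":0.132,"yaw":0},{"dx":0,"dy":0,"dz":0.132,"yaw":0},{"dx":0,"dy":0,"dz":0.132,"yaw":0}]}}

```text
clock: 34.55
tcp_pos: [0.5768, -0.0876, 0.0745]
tcp_rot: [0.0, 0.76, 0.65, 0.0]
force: [1.0, 1.0, -2.1]
grip_width: 0.453
gripper_force: 41.3
```

```bash
python3 - <<'E'
from h import *
plan(.5765,-.087,.074,-8.7);print(observe()["force"])
E
```

```text
t 34.55 tcp [ 0.5768 -0.0876  0.0745] az -8.9 -> dxyz [ 0.0006 -0.0004  0.0005] yaw -0.004 grip 0.453 41.3
[ 0.97957936  0.99466041 -2.09379486]
```

{"name": "servo_tool", "arguments": {"series": [{"dx":0,"dy":0,"dz":0.001,"yaw":0},{"dx":0,"dy":0,"dz":0.001,"yaw":0}]}}

```text
clock: 34.8
tcp_pos: [0.5768, -0.0877, 0.0741]
tcp_rot: [0.001, 0.76, 0.65, 0.001]
force: [-3.8, -0.6, 13.1]
grip_width: 0.457
gripper_force: 42.7
```

{"name": "servo_tool", "arguments": {"series": [{"dx":0,"dy":0,"dz":0,"yaw":0},{"dx":0,"dy":0,"dz":0,"yaw":0},{"dx":0,"dy":0,"dz":0,"yaw":0},{"dx":0,"dy":0,"dz":0,"yaw":0},{"dx":0,"dy":0,"dz":-0.04,"yaw":0},{"dx":0,"dy":0,"dz":-0.09,"yaw":0},{"dx":0,"dy":0,"dz":-0.126,"yaw":0},{"dx":0,"dy":0,"dz":-0.126,"yaw":0},{"dx":0,"dy":0,"dz":-0.126,"yaw":0}], "hand": 0.65}}

```text
clock: 35.92
tcp_pos: [0.5761, -0.0875, 0.1981]
tcp_rot: [-0.0, 0.76, 0.65, -0.0]
force: [0.0, -0.1, -0.2]
grip_width: 0.651
gripper_force: 0.0
```

```bash
python3 - <<'E'
from h import *
im,d=camera("wrist");P=cloud("wrist",d)
m=(d>0)&(P[...,2]>.118)&(P[...,2]<.135)&(P[...,1]<0)&(P[...,1]>-.15)
print(m.sum(),cv2.minAreaRect(P[m][:,:2].astype(np.float32)*1000),P[m][:,2].mean())
plan(.417,.2945,.2,-8.7)
E
```

```text
1785 ((575.4317016601562, -89.48062896728516), (32.179466247558594, 32.32599639892578), 82.76548767089844) 0.12706163978179322
t 35.98 tcp [ 0.5758 -0.0875  0.1977] az -8.9 -> dxyz [ 0.3526 -0.2162 -0.002 ] yaw -0.004 grip 0.648 0.0
```

Yellow stands within 2 mm of its spot centre. Next is blue.

{"name": "servo_tool", "arguments": {"series": [{"dx":0.044,"dy":-0.027,"dz":0,"yaw":0},{"dx":0.094,"dy":-0.057,"dz":0,"yaw":0},{"dx":0.144,"dy":-0.088,"dz":0,"yaw":0},{"dx":0.194,"dy":-0.119,"dz":0,"yaw":0},{"dx":0.244,"dy":-0.15,"dz":0,"yaw":0},{"dx":0.294,"dy":-0.18,"dz":0,"yaw":0},{"dx":0.335,"dy":-0.205,"dz":0,"yaw":0},{"dx":0.3526,"dy":-0.2162,"dz":0,"yaw":0},{"dx":0.3526,"dy":-0.2162,"dz":0,"yaw":0},{"dx":0.3526,"dy":-0.2162,"dz":0,"yaw":0}]}}

```text
clock: 37.22
tcp_pos: [0.4175, 0.2936, 0.1982]
tcp_rot: [0.0, 0.76, 0.65, -0.001]
force: [-1.1, -0.0, -0.1]
grip_width: 0.651
gripper_force: 0.0
```

```bash
python3 - <<'E'
from h import *
plan(.417,.2945,.066,-8.7)
E
```

```text
t 37.23 tcp [0.4175 0.2936 0.1982] az -9.0 -> dxyz [ 0.001  -0.0006  0.1322] yaw -0.004 grip 0.651 0.0
```

{"name": "servo_tool", "arguments": {"series": [{"dx":0,"dy":0,"dz":0.04,"yaw":0},{"dx":0,"dy":0,"dz":0.08,"yaw":0},{"dx":0,"dy":0,"dz":0.115,"yaw":0},{"dx":0,"dy":0,"dz":0.132,"yaw":0},{"dx":0,"dy":0,"dz":0.132,"yaw":0},{"dx":0,"dy":0,"dz":0.132,"yaw":0}]}}

```text
clock: 37.98
tcp_pos: [0.4182, 0.2941, 0.0676]
tcp_rot: [0.0, 0.76, 0.65, 0.0]
force: [-0.4, -0.2, 0.5]
grip_width: 0.652
gripper_force: 0.0
```

{"name": "servo_tool", "arguments": {"series": [{"dx":0,"dy":0,"dz":0,"yaw":0},{"dx":0,"dy":0,"dz":0,"yaw":0},{"dx":0,"dy":0,"dz":0,"yaw":0},{"dx":0,"dy":0,"dz":0,"yaw":0},{"dx":0,"dy":0,"dz":0,"yaw":0}], "hand": 0.2, "squeeze": 40}}

```text
clock: 38.6
tcp_pos: [0.4179, 0.2948, 0.0679]
tcp_rot: [-0.0, 0.76, 0.65, 0.001]
force: [-2.7, -0.4, 7.1]
grip_width: 0.461
gripper_force: 39.2
```

```bash
python3 - <<'E'
from h import *
plan(.588,-.0137,.207,-8.7)
E
```

```text
t 38.6 tcp [0.4179 0.2948 0.0679] az -8.9 -> dxyz [-0.2781  0.2161 -0.1392] yaw -0.004 grip 0.461 39.2
```

{"name": "servo_tool", "arguments": {"series": [{"dx":0,"dy":0,"dz":-0.04,"yaw":0},{"dx":0,"dy":0,"dz":-0.09,"yaw":0},{"dx":0,"dy":0,"dz":-0.139,"yaw":0},{"dx":-0.035,"dy":0.027,"dz":-0.139,"yaw":0},{"dx":-0.08,"dy":0.062,"dz":-0.139,"yaw":0},{"dx":-0.128,"dy":0.099,"dz":-0.139,"yaw":0},{"dx":-0.176,"dy":0.137,"dz":-0.139,"yaw":0},{"dx":-0.224,"dy":0.174,"dz":-0.139,"yaw":0},{"dx":-0.262,"dy":0.204,"dz":-0.139,"yaw":0},{"dx":-0.278,"dy":0.216,"dz":-0.139,"yaw":0}]}}

```text
clock: 39.85
tcp_pos: [0.5885, -0.0162, 0.206]
tcp_rot: [0.0, 0.761, 0.649, 0.0]
force: [-0.4, 0.5, -2.9]
grip_width: 0.453
gripper_force: 41.2
```

{"name": "servo_tool", "arguments": {"series": [{"dx":0,"dy":0,"dz":0,"yaw":0},{"dx":0,"dy":0,"dz":0,"yaw":0},{"dx":0,"dy":0,"dz":0.04,"yaw":0},{"dx":0,"dy":0,"dz":0.08,"yaw":0},{"dx":0,"dy":0,"dz":0.11,"yaw":0},{"dx":0,"dy":0,"dz":0.125,"yaw":0},{"dx":0,"dy":0,"dz":0.131,"yaw":0},{"dx":0,"dy":0,"dz":0.131,"yaw":0},{"dx":0,"dy":0,"dz":0.131,"yaw":0}]}}

```text
clock: 40.98
tcp_pos: [0.5884, -0.0137, 0.0758]
tcp_rot: [0.001, 0.76, 0.65, 0.001]
force: [0.2, -0.2, -1.7]
grip_width: 0.46
gripper_force: 41.3
```

```bash
python3 - <<'E'
from h import *
plan(.588,-.0137,.0745,-8.7);print(observe()["force"])
E
```

```text
t 40.98 tcp [ 0.5884 -0.0137  0.0758] az -8.9 -> dxyz [-0.0001 -0.0003  0.0013] yaw -0.004 grip 0.46 41.3
[ 0.23530058 -0.19487578 -1.70458029]
```

{"name": "servo_tool", "arguments": {"series": [{"dx":0,"dy":0,"dz":0.0012,"yaw":0},{"dx":0,"dy":0,"dz":0.0012,"yaw":0}]}}

```text
clock: 41.22
tcp_pos: [0.5884, -0.0138, 0.0749]
tcp_rot: [0.001, 0.76, 0.65, 0.001]
force: [-2.1, 1.0, 12.0]
grip_width: 0.453
gripper_force: 42.5
```

{"name": "servo_tool", "arguments": {"series": [{"dx":0,"dy":0,"dz":0,"yaw":0},{"dx":0,"dy":0,"dz":0,"yaw":0},{"dx":0,"dy":0,"dz":0,"yaw":0},{"dx":0,"dy":0,"dz":0,"yaw":0},{"dx":0,"dy":0,"dz":-0.04,"yaw":0},{"dx":0,"dy":0,"dz":-0.09,"yaw":0},{"dx":0,"dy":0,"dz":-0.126,"yaw":0},{"dx":0,"dy":0,"dz":-0.126,"yaw":0},{"dx":0,"dy":0,"dz":-0.126,"yaw":0}], "hand": 0.65}}

```text
clock: 42.35
tcp_pos: [0.5875, -0.0138, 0.1989]
tcp_rot: [-0.0, 0.76, 0.65, -0.0]
force: [0.4, 0.6, 0.1]
grip_width: 0.655
gripper_force: 0.0
```

```bash
python3 - <<'E'
from h import *
im,d=camera("wrist");P=cloud("wrist",d)
m=(d>0)&(P[...,2]>.118)&(P[...,2]<.135)&(P[...,1]<.03)&(P[...,1]>-.05)
print(m.sum(),cv2.minAreaRect(P[m][:,:2].astype(np.float32)*1000),P[m][:,2].mean())
plan(.487,.369,.2,-8.7)
E
```

```text
1776 ((586.3010864257812, -13.803882598876953), (32.5287971496582, 32.10919952392578), 71.26127624511719) 0.1271129626580749
t 42.4 tcp [ 0.5872 -0.0138  0.1985] az -8.9 -> dxyz [ 0.3626 -0.1585 -0.0014] yaw -0.004 grip 0.653 0.0
```

Blue stands within 1 mm of its spot centre. Last is red.

{"name": "servo_tool", "arguments": {"series": [{"dx":0.044,"dy":-0.019,"dz":0,"yaw":0},{"dx":0.094,"dy":-0.041,"dz":0,"yaw":0},{"dx":0.146,"dy":-0.064,"dz":0,"yaw":0},{"dx":0.198,"dy":-0.087,"dz":0,"yaw":0},{"dx":0.25,"dy":-0.109,"dz":0,"yaw":0},{"dx":0.302,"dy":-0.132,"dz":0,"yaw":0},{"dx":0.345,"dy":-0.151,"dz":0,"yaw":0},{"dx":0.3626,"dy":-0.1585,"dz":0,"yaw":0},{"dx":0.3626,"dy":-0.1585,"dz":0,"yaw":0},{"dx":0.3626,"dy":-0.1585,"dz":0,"yaw":0}]}}

```text
clock: 43.65
tcp_pos: [0.4878, 0.3678, 0.1992]
tcp_rot: [0.0, 0.76, 0.65, -0.0]
force: [-0.1, 0.8, -0.4]
grip_width: 0.651
gripper_force: 0.0
```

```bash
python3 - <<'E'
from h import *
plan(.487,.369,.066,-8.7)
E
```

```text
t 43.65 tcp [0.4878 0.3678 0.1992] az -9.0 -> dxyz [ 0.0011 -0.0009  0.1332] yaw -0.005 grip 0.651 0.0
```

{"name": "servo_tool", "arguments": {"series": [{"dx":0.001,"dy":-0.001,"dz":0.04,"yaw":0},{"dx":0.001,"dy":-0.001,"dz":0.08,"yaw":0},{"dx":0.001,"dy":-0.001,"dz":0.115,"yaw":0},{"dx":0.001,"dy":-0.001,"dz":0.133,"yaw":0},{"dx":0.001,"dy":-0.001,"dz":0.133,"yaw":0},{"dx":0.001,"dy":-0.001,"dz":0.133,"yaw":0}]}}

```text
clock: 44.4
tcp_pos: [0.4874, 0.3698, 0.0677]
tcp_rot: [0.0, 0.76, 0.649, 0.001]
force: [0.3, -0.4, 0.5]
grip_width: 0.65
gripper_force: 0.0
```

{"name": "servo_tool", "arguments": {"series": [{"dx":0,"dy":0,"dz":0,"yaw":0},{"dx":0,"dy":0,"dz":0,"yaw":0},{"dx":0,"dy":0,"dz":0,"yaw":0},{"dx":0,"dy":0,"dz":0,"yaw":0},{"dx":0,"dy":0,"dz":0,"yaw":0}], "hand": 0.2, "squeeze": 40}}

```text
clock: 45.02
tcp_pos: [0.4873, 0.3705, 0.068]
tcp_rot: [0.0, 0.76, 0.65, 0.001]
force: [-1.3, -1.4, 6.8]
grip_width: 0.458
gripper_force: 39.7
```

```bash
python3 - <<'E'
from h import *
plan(.599,.060,.207,-8.7)
E
```

```text
t 45.02 tcp [0.4873 0.3705 0.068 ] az -8.9 -> dxyz [-0.2892  0.1588 -0.1392] yaw -0.004 grip 0.458 39.7
```

{"name": "servo_tool", "arguments": {"series": [{"dx":0,"dy":0,"dz":-0.04,"yaw":0},{"dx":0,"dy":0,"dz":-0.09,"yaw":0},{"dx":0,"dy":0,"dz":-0.139,"yaw":0},{"dx":-0.035,"dy":0.019,"dz":-0.139,"yaw":0},{"dx":-0.083,"dy":0.045,"dz":-0.139,"yaw":0},{"dx":-0.133,"dy":0.073,"dz":-0.139,"yaw":0},{"dx":-0.183,"dy":0.1,"dz":-0.139,"yaw":0},{"dx":-0.233,"dy":0.128,"dz":-0.139,"yaw":0},{"dx":-0.272,"dy":0.149,"dz":-0.139,"yaw":0},{"dx":-0.289,"dy":0.1585,"dz":-0.139,"yaw":0}]}}

```text
clock: 46.28
tcp_pos: [0.5989, 0.0577, 0.2062]
tcp_rot: [0.0, 0.761, 0.649, 0.0]
force: [-0.3, 1.0, -1.6]
grip_width: 0.459
gripper_force: 40.8
```

{"name": "servo_tool", "arguments": {"series": [{"dx":0,"dy":0,"dz":0,"yaw":0},{"dx":0,"dy":0,"dz":0,"yaw":0},{"dx":0,"dy":0,"dz":0.04,"yaw":0},{"dx":0,"dy":0,"dz":0.08,"yaw":0},{"dx":0,"dy":0,"dz":0.11,"yaw":0},{"dx":0,"dy":0,"dz":0.125,"yaw":0},{"dx":0,"dy":0,"dz":0.131,"yaw":0},{"dx":0,"dy":0,"dz":0.131,"yaw":0},{"dx":0,"dy":0,"dz":0.131,"yaw":0}]}}

```text
clock: 47.4
tcp_pos: [0.599, 0.0603, 0.0756]
tcp_rot: [0.0, 0.76, 0.65, 0.001]
force: [0.4, -0.5, -0.8]
grip_width: 0.456
gripper_force: 40.9
```

```bash
python3 - <<'E'
from h import *
plan(.599,.060,.0748,-8.7);print(observe()["force"])
E
```

```text
t 47.4 tcp [0.599  0.0603 0.0756] az -8.9 -> dxyz [-0.0003  0.0001  0.0008] yaw -0.004 grip 0.456 40.9
[ 0.37655117 -0.45782722 -0.78683087]
```

{"name": "servo_tool", "arguments": {"series": [{"dx":0,"dy":0,"dz":0.001,"yaw":0},{"dx":0,"dy":0,"dz":0.001,"yaw":0}]}}

```text
clock: 47.65
tcp_pos: [0.599, 0.0602, 0.0749]
tcp_rot: [0.0, 0.76, 0.65, 0.001]
force: [-4.3, 0.4, 12.4]
grip_width: 0.46
gripper_force: 42.1
```

{"name": "servo_tool", "arguments": {"series": [{"dx":0,"dy":0,"dz":0,"yaw":0},{"dx":0,"dy":0,"dz":0,"yaw":0},{"dx":0,"dy":0,"dz":0,"yaw":0},{"dx":0,"dy":0,"dz":0,"yaw":0},{"dx":0,"dy":0,"dz":-0.04,"yaw":0},{"dx":0,"dy":0,"dz":-0.09,"yaw":0},{"dx":0,"dy":0,"dz":-0.126,"yaw":0},{"dx":0,"dy":0,"dz":-0.126,"yaw":0}], "hand": 0.65}}

```text
clock: 48.65
tcp_pos: [0.5998, 0.0602, 0.2025]
tcp_rot: [0.001, 0.76, 0.65, 0.002]
force: [0.2, 0.1, -1.4]
grip_width: 0.649
gripper_force: 0.0
```

{"name": "servo_tool", "arguments": {"series": [{"dx":0.03,"dy":-0.03,"dz":0,"yaw":0},{"dx":0.07,"dy":-0.07,"dz":0,"yaw":0},{"dx":0.11,"dy":-0.11,"dz":0,"yaw":0},{"dx":0.15,"dy":-0.15,"dz":0,"yaw":0},{"dx":0.19,"dy":-0.19,"dz":0,"yaw":0},{"dx":0.23,"dy":-0.2,"dz":0,"yaw":0},{"dx":0.27,"dy":-0.2,"dz":0,"yaw":0},{"dx":0.3,"dy":-0.2,"dz":0,"yaw":0},{"dx":0.3,"dy":-0.2,"dz":0,"yaw":0}]}}

```text
clock: 49.78
tcp_pos: [0.4469, 0.3888, 0.1979]
tcp_rot: [-0.0, 0.759, 0.651, -0.001]
force: [-0.6, -0.5, 1.0]
grip_width: 0.65
gripper_force: 0.0
```

```bash
python3 - <<'E'
from h import *
im,d=camera("top");P=cloud("top",d);hsv=cv2.cvtColor(im,cv2.COLOR_RGB2HSV);cv2.imwrite("pics/end.png",im[:,:,::-1])
m=(d>0)&(P[...,2]>.106)&(P[...,2]<.135)&(abs(P[...,0]-.59)<.06)&(abs(P[...,1]+.014)<.12)
n,l,st,ce=cv2.connectedComponentsWithStats(m.astype(np.uint8))
for i in range(1,n):
    if st[i,4]>60: q=l==i;print("cap",st[i,4],[np.round(t) for t in cv2.minAreaRect(P[q][:,:2].astype(np.float32)*1000)],np.median(hsv[q],0))
m=(d>0)&(P[...,2]>.072)&(P[...,2]<.086)&(abs(P[...,0]-.45)<.1)&(abs(P[...,1]+.355)<.06)
print("jaw",cv2.minAreaRect(P[m][:,:2].astype(np.float32)*1000))
plan(0.5,.3,.2,-8.7)
E
```

```text
cap 235 [array([595.,  58.]), array([35., 35.]), np.float64(48.0)] [  1. 223. 246.]
cap 237 [array([584., -14.]), array([37., 34.]), np.float64(52.0)] [108. 203. 247.]
cap 243 [array([573., -90.]), array([37., 35.]), np.float64(78.0)] [ 29. 250. 255.]
jaw ((463.2505187988281, -357.39886474609375), (45.11731719970703, 107.61188507080078), 82.41221618652344)
t 49.83 tcp [0.4469 0.3877 0.1983] az -8.9 -> dxyz [-0.0785  0.066  -0.0017] yaw -0.003 grip 0.652 0.0
```

View pics/end.png

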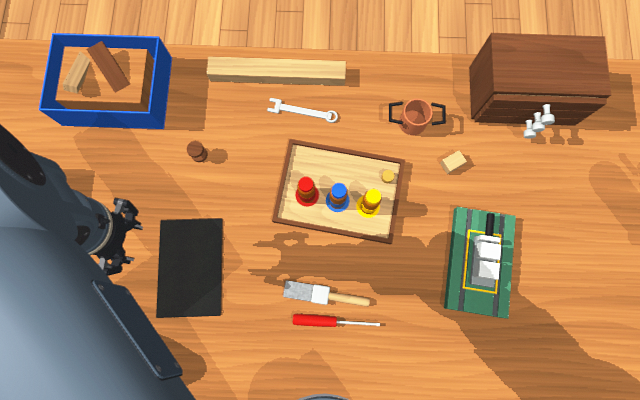

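The top view shows all three bottles back on their own spots at (306,190), (338,196) and (370,202), within about 3 mm of their starting positions. The vice is in the frame, the tin has not moved, and the arm is clear, so I hand in.

```bash
python3 -c "
from cell import *
print(job_done())"
```

```text
the job is handed in; nothing more can be done
None
```

Job handed in at about 50 s on the robot's clock: the vice is flat in the yellow frame about 2 mm off centre, each bottle is upright within about 3 mm of its own spot, the tin has not moved and everything is released; no verdict was returned.

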